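# Pack the travel rack and set its transport lock

## Robot

A 6-joint arm with a two-finger parallel gripper is mounted at the origin on the work surface; the furniture and walls round the work are solid. World frame = base frame: x ahead of the robot, y to its left, z up, the work surface at z = 0. Lengths are in m, angles in rad, forces in N, time in s.
With the tool pointing down it reaches from about 0.425 to 0.95 m from the base axis. Payload 14.7 kg.
Tool frame: the origin (TCP) lies midway between the tips of the shut fingers; the grasp point (between the pads) lies 19 mm behind it; z points along the fingers, y is the line along which they close (so a half turn about z gives the same grasp; the last joint's range is limited). The gripper opens to 85 mm and grips with 20 to 120 N. Pads are 22 mm wide; open, the fingers measure 114 mm over their backs; the gripper's body (76 mm by 85 mm) begins 54 mm behind the grasp point. The pads swing forward as they close: fully open they stand 13 mm farther back than shut.
Start: joints at [-1.36, 0.48, 1.596, -0, 1.065, -0.047], TCP at [0.166, -0.629, 0.198] pointing down, gripper open.
Joint ranges: [-2.75, 2.75], [-0.82, 2.05], [0.23, 2.67], [-1.56, 4.7], [0.09, 2.69], [-2.92, 2.92]. Speed limits (rad/s): [1.89, 1.89, 2.39, 3.01, 3.01, 3.01].

## Interface

Orientations are given as a unit quaternion [w, x, y, z].
In Python, from plant import bot gives the robot as it stands.
- The arm moves only by the tool servo_tool, never from a script. Its argument "series" is text: rows parted by semicolons, each of 4 numbers parted by spaces: the shift along the tool's x, y, z in mm, then the turn about the tool's z in rad. In form: dx dy dz turn; .... A call has 1 to 20 rows; each row is the pose to reach, as a shift and turn from the pose commanded when the call began, along the tool's axes at that moment; what a row does not reach only later rows make up. A row lasts 1/8 s, in which the tool goes at most 62.5 mm and 10.7 degrees, less where a joint would pass 70% of its speed; a pose out of reach is approached as far as the arm can. A call with a gripper value outside its range is refused whole. "claw" is the finger opening in mm, from 0 to 85.4, set as the call begins (left out, the last holds). The fingers move at their own pace and stop on an object; "grip_force" is the grip in N (left out, the last holds). Time passes only in rows, so rows that repeat a pose let the fingers close. It gives the time, the measured TCP pose, the force, the opening and the grip force at its end, in the units of the state.
- bot.state(): the state, without advancing time (a new reading comes with each control period).
- bot.read_camera(name): name is "scene" or "top"; returns a dict with "color" (420x560x3 uint8, blue, green, red), "range_z" (420x560 float32, m along the optical axis (not along the pixel's ray), 0 where there is no reading), "vfov" (degrees; the focal length in pixels is half the picture's height over the tangent of half this angle, whatever the lens; pixels are square), "cx", "cy" (the principal point, pixels), "extrinsics" (4x4, takes a point from camera to world coordinates). Camera axes: x right, y up, looking along -z (the intrinsics and any distortion apply to the point x, -y, -z); pixel columns grow to the right and rows downward; lengths in m; the calibration is good to about 2 mm. A picture is of the moment at which its call begins.
- bot.job_done(): hands the job in; it is judged then, once.
Trained networks look in the newest picture that a camera, given by its name, has taken for a name from the list of things; names that differ only in an ending like _2 or _b are one class to them, and where a whole thing is asked for, a point or a joint stands for the part that bears it (a point fixed in the world has none). Each returns a list of dicts, best first, with "confidence" (0 to 1); they miss things now and then, are a little off and sometimes report something else, mostly with a low value. They report only what shows in the picture. A call takes as long as a camera call.
- bot.trace(camera, thing): "mask" (420x560 bool, what is visible of it) and "extent" ([left, top, right, bottom] in pixels, round what is visible of it).
- bot.spot_point(camera, thing): "centre" ([column, row] in pixels: a listed point, or the origin of a listed thing).
The state is a dict: "clock": time; "q": joint angles; "joint_velocities": joint speeds; "tau": joint torques, N m; "tcp_pos": TCP position; "ee_rot": TCP orientation; "contact_force": force on the tool from outside, world axes, zero at the start; "torque": the same for the moment, N m; "finger_gap": finger opening in m; "gripper_force": force on a finger pad.
Only numpy, scipy, OpenCV 4.12 (cv2) and the standard library are available. Lean on these libraries where they do the work, as an engineer would, in place of code of your own. Each camera call takes 0.05 s, during which the arm holds its last target. There are 200 camera calls.

## Task

Get the plywood travel rack ready to carry: lay the loose flat cardboard box squarely on top of the two already in the rack's bay, lined up with them, and let go of it. Then slide the black grip of the transport lock all the way along its slot to the end stop on the bay side, so that the steel bolt reaches out over the column. Do not knock the column or move the other things on the table.

Things in the scene. Friction and masses are not known exactly. Their poses are not given: they have to be found in the camera images.
- rack: Fixed plywood travel rack; base plate 155 (x) x 375 (y) x 10 mm. Origin on the table under the right end of its lectern half; at yaw 0 +x is away from the robot, +y left. Lectern at y 0..200 mm: front wall 76 high at x=-80, then a face rising to +x at 28 degrees to level, up to a back wall at x=45..60, 227 high. Open bay for the boxes at the right, with 22 mm high lips.
- hood_edge (a point): Middle of the lower front edge of the 12 mm thick hood that juts from the back wall over the whole lectern, 215 mm above the table (rack x=-22, y=100). It stands over the lock grip, so an upright gripper hits it: come with the fingers pointing forward (rack +x) and down, 22 to 45 degrees off vertical (28 is square to the face). Site axes as the rack's.
- bay (a point): Middle of the bay's floor, on the base plate 10 mm above the table (rack x=30, y=-95); the column stands here. The nearest lectern side is 95 mm to the left (+y). Site axes as the rack's.
- lock_slide (a joint): Travel (m) of the transport lock along the rack's -y, towards the bay: 0 = open, 0.100 = end stop, locked. Starts at 0 to 0.03. Friction about 3 N, no spring, stays where left. Moves a steel bolt, 30 mm wide, underside 107 mm above the table, out over the column: 7 mm above three boxes, 58 mm in from their end when locked, clear of them below 0.03.
- lock_grip (a point): Point to grip, moves with the lock: in the middle of its black ribbed lug, 26 mm out from the sloping face. The lug is 18 mm wide along the rack's y (pinch it across that, fingers square to the face), 36 mm long up the slope, and stands 37 mm out from the face. Fingertips may reach 20 mm past this point before they touch the face. Site axes as the rack's.
- box_loose: Loose closed flat box of brown card with a blank paper patch on its lid, 62 (x) x 110 (y) x 30 (z) mm, about 0.18 kg, lying lid up on the table at the right. Origin at the centre of its underside. It must go on top of box_mid with its 110 mm side along that of box_mid (either way round).
- box_mid: Equal box, second of the column in the bay, loose, lying on box_low; origin at the centre of its underside, so its lid is 30 mm above its origin.
- box_low: Equal box, lowest of the column, loose, on the rack's base plate (10 mm above the table) between the lips.
- masking_tape: Bystander: roll of tan masking tape lying flat, 96 mm across, 25 high. Origin at the centre of its underside.
- water_jar: Bystander: clear open jar of 86 mm, 95 high. Origin at the centre of its underside.
- chalk_jar: Bystander: small white screw jar with black cap, 53 mm across, 66 high. Origin at the centre of its underside.
- brush_tin: Bystander: food tin, 76 mm across, 58 high. Origin at the centre of its underside.
- marker_wide: Bystander: thick black-and-white marker lying on the table, 150 mm long, 21 high. Origin at the centre of its underside.
- tray_brush: Bystander: slim dark paint brush lying on the table, 167 mm long, 10 high. Origin at the centre of its underside.

How it is judged:
By the outcome, as a careful person would: the job done as asked, in the order asked, and still so for the second after the job is handed in, with the robot touching nothing.
It also fails if it takes over 45 s, if anything falls off the work surface, if the arm or the gripper's body presses on something with over 40 N, if the wrist force passes 120 N, or if a joint passes its speed limit or range.

## Working session

There is one attempt and no reset: what is moved stays moved. The work goes in short steps, Python scripts to look and compute and a tool call to move; the robot and the scene stay as the last step left them, time stands still between calls to the robot, and variables do not carry over. Pictures are saved under pics/ and viewed, at most 10 in all, crops included, and the job is handed in when it is done.

Besides the shell and the picture viewer there is one more tool, called after "Emit:" as name(argument=value, ...) on one line, values as JSON. servo_tool: Moves the arm, as the interface text tells. Its arguments: {"type":"object","properties":{"series":{"type":"string"},"claw":{"type":"number"},"grip_force":{"type":"number"}},"required":["series"]}

```bash
mkdir -p pics
cat > h.py <<'E'
import numpy as np, cv2
from plant import bot
def cam(n):
    c=bot.read_camera(n); c['f']=210/np.tan(np.radians(c['vfov']/2)); return c
def cloud(c):
    h,w=c['range_z'].shape; u,v=np.meshgrid(np.arange(w),np.arange(h)); z=c['range_z']
    P=np.stack([(u-c['cx'])/c['f']*z,-(v-c['cy'])/c['f']*z,-z],-1)
    E=c['extrinsics']; W=P@E[:3,:3].T+E[:3,3]; W[z==0]=np.nan; return W
E
cat > a.py <<'E'
from h import *
s=bot.state(); print({k:np.round(v,3) for k,v in s.items()})
for n in ['scene','top']:
    c=cam(n); cv2.imwrite(f'pics/{n}0.png',c['color']); W=cloud(c); np.save(n+'0.npy',W)
    print(n,c['vfov'],c['cx'],c['cy'],np.round(c['extrinsics'],3).tolist(),[k for k in c])
    for t in ['box_loose','box_mid','rack','lock_slide','masking_tape','water_jar','chalk_jar','brush_tin','marker_wide','tray_brush']:
        for d in bot.trace(n,t)[:2]:
            m=d['mask']; p=W[m]; p=p[~np.isnan(p[:,0])]
            if len(p): print(t,round(d['confidence'],2),np.round(d['extent']),m.sum(),'med',np.round(np.median(p,0),3),'5-95',np.round(np.percentile(p,[3,97],axis=0),3).tolist())
    for t in ['lock_grip','hood_edge','bay','box_loose','box_mid','rack']:
        for d in bot.spot_point(n,t)[:2]:
            u,v=np.round(d['centre']).astype(int); print('pt',t,round(d['confidence'],2),u,v,np.round(W[np.clip(v,0,419),np.clip(u,0,559)],3))
E
python3 a.py
```

```text
{'clock': np.float64(0.0), 'q': array([-1.36 ,  0.481,  1.597,  0.   ,  1.065, -0.047]), 'joint_velocities': array([-0.002,  0.002,  0.001,  0.   ,  0.   , -0.001]), 'tau': array([ 0.0000e+00, -9.5066e+01, -4.3019e+01, -0.0000e+00,  1.2000e-02,
        0.0000e+00]), 'tcp_pos': array([ 0.166, -0.628,  0.197]), 'ee_rot': array([-0.001,  0.992,  0.129, -0.   ]), 'contact_force': array([-0.273, -0.813, -0.156]), 'torque': array([ 0.013, -0.012, -0.015]), 'gripper_force': np.float64(0.0), 'finger_gap': np.float64(0.085)}
scene 42.53205675820537 280.5794649697189 212.70923850881474 [[0.436, 0.513, -0.739, -0.652], [-0.9, 0.268, -0.345, -0.682], [0.021, 0.816, 0.578, 1.038], [0.0, 0.0, 0.0, 1.0]] ['color', 'range_z', 'vfov', 'cx', 'cy', 'extrinsics', 'f']
box_loose 0.73 [327. 227. 371. 262.] 766 med [ 0.592 -0.333  0.027] 5-95 [[0.563, -0.385, 0.001], [0.642, -0.275, 0.033]]
box_mid 0.58 [262. 197. 298. 227.] 691 med [ 0.597 -0.096  0.067] 5-95 [[0.577, -0.146, 0.04], [0.641, -0.039, 0.073]]
rack 0.78 [188. 142. 306. 255.] 5718 med [0.567 0.036 0.076] 5-95 [[0.501, -0.157, 0.003], [0.641, 0
[... 2884 characters left out ...]
 0.194, 0.231]]
brush_tin 0.19 [240. 163. 278. 185.] 901 med [ 0.61  -0.091  0.071] 5-95 [[0.581, -0.143, 0.046], [0.643, -0.04, 0.076]]
marker_wide 0.66 [180. 251. 232. 270.] 399 med [0.374 0.061 0.02 ] 5-95 [[0.357, -0.007, 0.011], [0.392, 0.131, 0.025]]
tray_brush 0.49 [235. 261. 287. 269.] 268 med [ 0.361 -0.115  0.008] 5-95 [[0.351, -0.169, -0.0], [0.372, -0.032, 0.013]]
pt lock_grip 0.49 170 188 [0.556 0.141 0.136]
pt hood_edge 0.88 174 174 [0.6   0.137 0.116]
pt bay 0.63 262 180 [ 0.59  -0.102  0.07 ]
pt box_loose 0.88 335 180 [ 0.597 -0.313  0.03 ]
pt box_mid 0.71 260 174 [ 0.608 -0.097  0.069]
pt box_mid 0.58 261 179 [ 0.593 -0.1    0.072]
pt rack 0.96 230 188 [ 0.583 -0.004  0.012]
```

Run:
```python
import cv2,numpy as np
a=cv2.imread('pics/top0.png')[120:300,120:440]; b=cv2.imread('pics/scene0.png')[120:330,160:440]
cv2.imwrite('pics/c1.png',cv2.resize(a,None,fx=2.5,fy=2.5,interpolation=2))
cv2.imwrite('pics/c2.png',cv2.resize(b,None,fx=2.8,fy=2.8,interpolation=2))
```

```text
(no output)
```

View pics/c1.png

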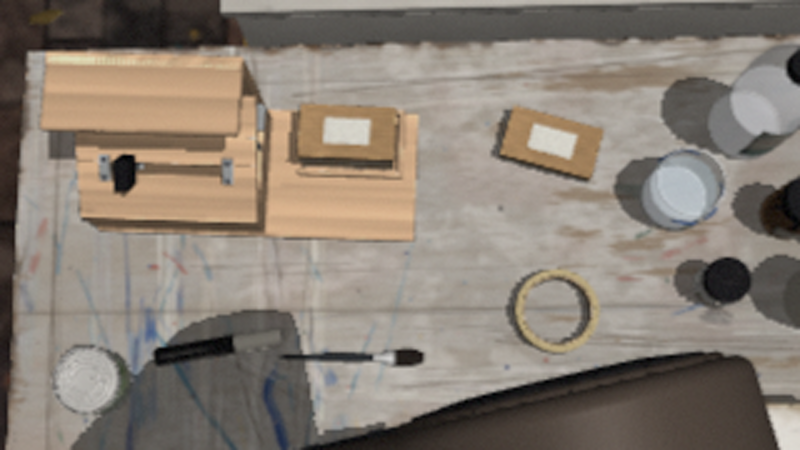

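View pics/c2.png

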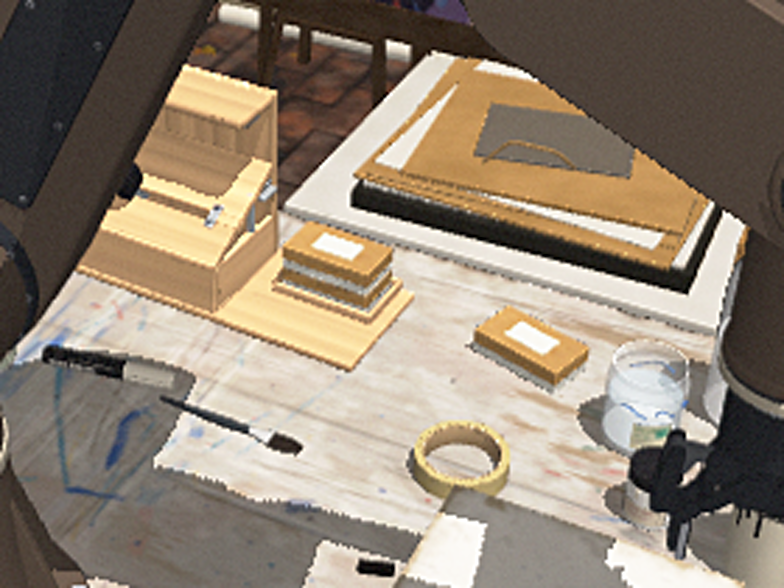

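```bash
cat > b.py <<'E'
from h import *
T=np.load('top0.npy');S=np.load('scene0.npy')
def rect(W,lo,hi,x0,x1,y0,y1,n):
    m=(W[...,2]>lo)&(W[...,2]<hi)&(W[...,0]>x0)&(W[...,0]<x1)&(W[...,1]>y0)&(W[...,1]<y1)
    m=cv2.morphologyEx(m.astype(np.uint8),cv2.MORPH_OPEN,np.ones((3,3)))>0
    p=W[m]; r=cv2.minAreaRect((p[:,:2]*1000).astype(np.float32)); print(n,m.sum(),'z',np.round(np.median(p[:,2]),4),'mean',np.round(p.mean(0)[:2]*1000,1),'rect',np.round(r[0],1),np.round(r[1],1),round(r[2],2))
for W,n in((T,'top'),(S,'scene')):
    tz=W[(W[...,0]>.45)&(W[...,0]<.54)&(W[...,1]>-.25)&(W[...,1]<-.17)]; print(n,'table',np.round(np.median(tz[:,2]),4))
    t=np.median(tz[:,2])
    rect(W,t+.02,t+.04,.52,.68,-.42,-.24,'loose')
    rect(W,t+.06,t+.08,.55,.68,-.17,-.02,'mid')
    rect(W,t+.22,t+.235,.5,.7,-.05,.3,'hoodtop')
    rect(W,t+.005,t+.016,.45,.7,-.2,.02,'base')
m=(T[...,2]>.06)
for x in np.arange(.15,.85,.05):
    print(round(x,2),[round(float(np.nanmax(np.where((abs(T[...,0]-x)<.025)&(abs(T[...,1]-y)<.025),T[...,2],-1))),2) for y in np.arange(-.75,.3,.05)])
E
python3 b.py
```

```text
top table 0.0014
loose 795 z 0.0316 mean [ 606.2 -327.8] rect [ 607.3 -328.1] [109.4  64.1] 72.92
mid 830 z 0.0715 mean [611.2 -91.2] rect [612.5 -91.2] [109.   62.9] 86.72
hoodtop 2525 z 0.2283 mean [611.7 102.9] rect [613.  104.1] [200.2  83.4] 87.12
base 1800 z 0.0114 mean [555.3 -75.6] rect [576.8 -81. ] [176.3 154.2] 86.71
scene table -0.0007
loose 534 z 0.0288 mean [ 600.2 -331.4] rect [ 605.3 -328.1] [114.8  70.2] 73.43
mid 473 z 0.0688 mean [606.6 -93.7] rect [611.4 -91.3] [115.1  73.1] 85.68
hoodtop 517 z 0.2257 mean [606.5  55.1] rect [609.7  59.9] [122.8  89.6] 84.75
base 1052 z 0.0092 mean [547.9 -80.4] rect [571.7 -80.1] [184.  156.1] 88.03
0.15 [0.01, 0.01, 0.01, 0.38, 0.35, -1.0, 0.79, 0.82, 0.84, 0.84, -1.0, -1.0, 0.86, 0.78, 0.69, 0.61, 0.55, 0.46, -1.0, -1.0, 0.01]
0.2 [0.01, 0.01, 0.45, 0.46, 0.66, 0.73, 0.76, 0.8, 0.82, 0.91, 0.92, 0.92, 0.89, 0.83, 0.74, 0.65, 0.55, 0.45, 0.35, 0.01, 0.01]
0.25 [0.01, 0.01, 0.01, 0.57, 0.59, -1.0, -1.0, -1.0, -1.0, 0.91, 0.92, 0.92, 0.9, 0.82, 0.72, 0.63, 0.54, 0.44, 0.01, 0.01, 0.01]
0.3 [0.01, 0.01, 0.01, 0.1, 0.1, -1.0, -1.0, 
[... 695 characters left out ...]
.23, 0.23, 0.23, 0.23, 0.11, 0.01]
0.6 [0.02, 0.02, 0.01, 0.21, 0.24, 0.19, 0.1, 0.04, 0.04, 0.04, 0.03, 0.01, 0.08, 0.08, 0.08, 0.23, 0.23, 0.23, 0.23, 0.23, 0.01]
0.65 [0.01, 0.01, 0.01, 0.23, 0.23, 0.19, 0.01, 0.01, 0.04, 0.04, 0.01, 0.01, 0.08, 0.08, 0.08, 0.23, 0.23, 0.24, 0.23, 0.23, 0.01]
0.7 [0.01, 0.01, 0.01, 0.01, 0.01, 0.01, 0.01, 0.01, 0.01, 0.01, 0.01, 0.01, 0.01, 0.01, 0.01, 0.01, 0.01, -1.0, -1.0, -1.0, -1.0]
0.75 [0.01, 0.01, 0.01, 0.01, 0.01, 0.01, 0.01, 0.01, 0.01, 0.01, 0.01, 0.01, 0.01, 0.01, 0.01, 0.01, 0.01, 0.01, 0.01, 0.01, 0.0]
0.8 [0.11, 0.11, 0.11, 0.11, 0.11, 0.11, -0.02, -0.02, -0.02, -0.02, -0.02, -0.02, -0.02, -0.02, -0.02, -0.02, -0.02, -1.0, -1.0, -1.0, -1.0]
```

Emit:
servo_tool(series="40 -10 0 -0.09; 90 -30 0 -0.18; 140 -47 0 -0.27; 190 -65 0 -0.36; 240 -83 0 -0.45; 290 -101 0 -0.54; 340 -119 0 -0.63; 390 -136 0 -0.74; 440 -154 0 -0.85; 480 -169 0 -0.95; 503 -177 0 -1.014; 503 -177 0 -1.014; 503 -177 0 -1.014", claw=85, grip_force=40)

```text
clock: 3.32
tcp_pos: [0.6062, -0.3297, 0.1979]
ee_rot: [-0.0, 0.805, 0.593, -0.0]
contact_force: [-0.5, -0.7, -0.3]
finger_gap: 0.0852
gripper_force: 0.0
```

```bash
cat > m.py <<'E'
from h import *
from scipy.spatial.transform import Rotation as R
def to(x,y,z,yaw=None):
    s=bot.state(); q=s['ee_rot']; r=R.from_quat(np.roll(q,-1)); M=r.as_matrix()
    d=M.T@(np.array([x,y,z])-s['tcp_pos'])*1000; cur=np.arctan2(M[1,0],M[0,0])
    print('t',s['clock'],'tcp',np.round(s['tcp_pos'],4),'yaw',round(np.degrees(cur),2),'zax',np.round(M[:,2],3),'gap',round(float(s['finger_gap']),4),'F',np.round(s['contact_force'],1),'q',np.round(s['q'],2))
    print('row',np.round(d,1),'turn',None if yaw is None else round(cur-np.radians(yaw),4))
E
python3 -c "
from m import *
to(.607,-.328,.003,72.9)"
```

```text
t 3.325 tcp [ 0.6062 -0.3297  0.1979] yaw 72.79 zax [-0.001 -0.    -1.   ] gap 0.0852 F [-0.5 -0.7 -0.3] q [-0.54  0.54  1.5  -0.    1.11 -0.24]
row [  1.9   0.4 194.9] turn -0.0019
```

Emit:
servo_tool(series="2 0 50 0; 2 0 100 0; 2 0 145 0; 2 0 175 0; 2 0 190 0; 2 0 195 0; 2 0 195 0")

```text
clock: 4.2
tcp_pos: [0.6079, -0.3278, 0.0038]
ee_rot: [0.0, 0.805, 0.594, 0.0]
contact_force: [-0.5, 0.2, 0.0]
finger_gap: 0.0851
gripper_force: 0.0
```

Emit:
servo_tool(series="0 0 0 0; 0 0 0 0; 0 0 0 0; 0 0 0 0; 0 0 0 0", claw=50, grip_force=35)

```text
clock: 4.82
tcp_pos: [0.6076, -0.3272, 0.003]
ee_rot: [-0.0, 0.805, 0.594, -0.0]
contact_force: [-0.2, -0.1, -0.7]
finger_gap: 0.0499
gripper_force: 0.0
```

Run:
```python
from h import *
c=cam('scene'); W=cloud(c); np.save('scene1.npy',W)
a=c['color'][150:300,260:440]; a=cv2.resize(a,None,fx=4,fy=4,interpolation=2)
d=cam('top'); b=d['color'][120:240,280:460]; b=cv2.resize(b,None,fx=4,fy=4,interpolation=2)
cv2.imwrite('pics/c3.png',cv2.resize(np.vstack([a,b]),None,fx=.55,fy=.55,interpolation=3))
```

```text
(no output)
```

View pics/c3.png

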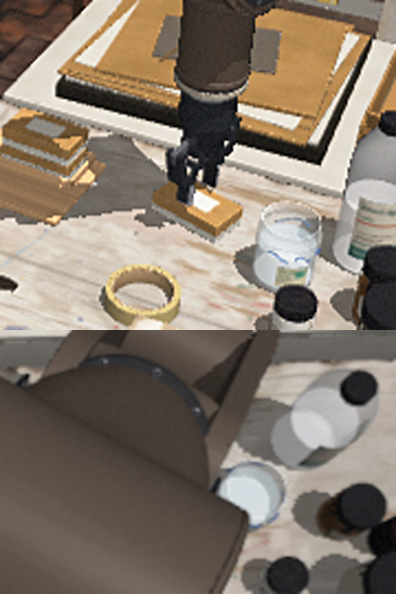

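Run:
```python
from h import *
from m import to
W=np.load('scene1.npy')
from h import cam
c=cam('scene')
def proj(p):
    E=c['extrinsics']; q=E[:3,:3].T@(np.array(p)-E[:3,3]); return np.round([c['cx']+c['f']*q[0]/-q[2], c['cy']-c['f']*q[1]/-q[2]],1)
to(.607,-.328,.003,72.9)
print('tcp',proj([.6076,-.3272,.003]),proj([.6076,-.3272,.05]),proj([.6076,-.3272,.1]),'loose',proj([.607,-.328,.03]))
m=(abs(W[...,0]-.607)<.1)&(abs(W[...,1]+.328)<.1)&(W[...,2]>.045)
p=W[m]
for z in np.arange(.04,.2,.01):
    s=p[(p[:,2]>z)&(p[:,2]<z+.01)]
    if len(s): print(round(z,2),len(s),np.round(s.min(0),3),np.round(s.max(0),3))
m=(W[...,2]>.02)&(W[...,2]<.04)&(abs(W[...,0]-.607)<.1)&(abs(W[...,1]+.328)<.1)
print(cv2.minAreaRect((W[m][:,:2]*1000).astype(np.float32)))
im=c['color'][190:280,300:400]; cv2.imwrite('pics/c4.png',cv2.resize(im,None,fx=6,fy=6,interpolation=2))
```

```text
t 4.975 tcp [ 0.6076 -0.3272  0.003 ] yaw 72.87 zax [-0.  0. -1.] gap 0.0503 F [-0.4  0.7 -0.1] q [-0.54  0.75  1.63 -0.    0.76 -0.24]
row [-0.9 -0.3 -0. ] turn -0.0005
tcp [348.5 246.4] [349.9 234.2] [351.5 220.8] loose [349.5 239.6]
0.04 20 [ 0.566 -0.346  0.045] [ 0.635 -0.309  0.05 ]
0.05 41 [ 0.563 -0.346  0.05 ] [ 0.637 -0.309  0.06 ]
0.06 39 [ 0.564 -0.345  0.06 ] [ 0.637 -0.312  0.07 ]
0.07 31 [ 0.567 -0.347  0.07 ] [ 0.637 -0.318  0.08 ]
0.08 48 [ 0.55  -0.354  0.08 ] [ 0.654 -0.298  0.09 ]
0.09 58 [ 0.544 -0.354  0.09 ] [ 0.663 -0.299  0.1  ]
0.1 59 [ 0.542 -0.355  0.101] [ 0.658 -0.298  0.11 ]
0.11 75 [ 0.541 -0.356  0.11 ] [ 0.661 -0.299  0.12 ]
0.12 67 [ 0.54  -0.357  0.12 ] [ 0.663 -0.295  0.13 ]
0.13 84 [ 0.534 -0.358  0.13 ] [ 0.665 -0.297  0.14 ]
0.14 84 [ 0.534 -0.358  0.14 ] [ 0.665 -0.298  0.15 ]
0.15 29 [ 0.563 -0.331  0.15 ] [ 0.585 -0.306  0.16 ]
0.16 45 [ 0.566 -0.363  0.16 ] [ 0.603 -0.297  0.17 ]
0.17 75 [ 0.563 -0.365  0.17 ] [ 0.605 -0.294  0.18 ]
0.18 83 [ 0.563 -0.365  0.18 ] [ 0.61  -0.292  0.19 ]
0.19 76 [ 0.563 -0.365  0.19 ] [ 0.604 -0.296  0.2  ]
((604.4412231445312, -328.6616516113281), (115.64909362792969, 70.39663696289062), 74.75182342529297)
```

View pics/c4.png

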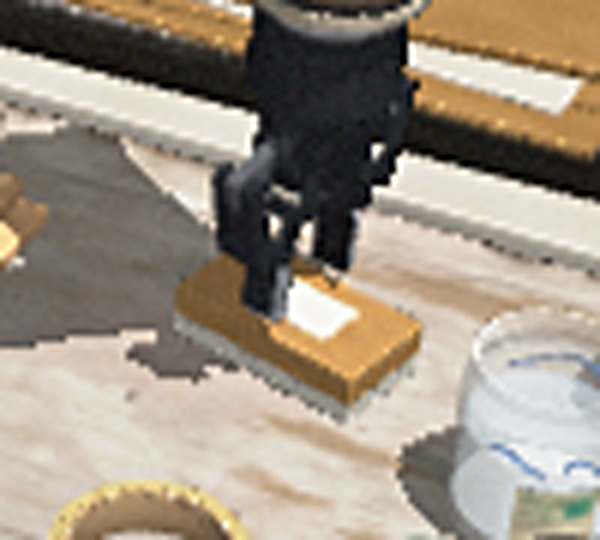

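Run:
```python
from h import *
W=np.load('scene1.npy')
c=cam('scene'); W=cloud(c)
for u in (342,343,344,345,346,354,356):
    print(u,[(v,int(c['color'][v,u].sum()),*np.round(W[v,u]*1000).astype(int).tolist()) for v in range(226,246,2)] if 0 else [(v,int(c['color'][v,u].sum()),*[int(k*1000) if k==k else None for k in W[v,u]]) for v in range(228,246,2)])
```

```text
342 [(228, 103, 545, -319, 112), (230, 94, 539, -321, 109), (232, 93, 548, -319, 96), (234, 71, 549, -319, 87), (236, 88, 571, -314, 63), (238, 100, 565, -316, 60), (240, 86, 568, -316, 51), (242, 264, 583, -312, 32), (244, 255, 579, -314, 27)]
343 [(228, 104, 551, -320, 108), (230, 117, 550, -321, 102), (232, 122, 551, -321, 94), (234, 94, 552, -322, 86), (236, 55, 567, -318, 67), (238, 88, 565, -319, 62), (240, 91, 566, -320, 54), (242, 302, 577, -317, 38), (244, 234, 578, -317, 29)]
344 [(228, 76, 554, -322, 107), (230, 119, 562, -320, 94), (232, 91, 559, -322, 89), (234, 117, 559, -323, 82), (236, 86, 562, -322, 72), (238, 94, 565, -322, 63), (240, 82, 566, -323, 55), (242, 178, 570, -322, 44), (244, 273, 584, -319, 25)]
345 [(228, 644, 691, -284, 2), (230, 130, 569, -321, 89), (232, 115, 569, -322, 82), (234, 63, 578, -320, 68), (236, 63, 569, -323, 68), (238, 164, 574, -323, 57), (240, 204, 573, -324, 50), (242, 313, 572, -324, 43), (244, 484, 580, -323, 30)]
346 [(228, 354, 573, -322, 94), (230, 139, 572, -323, 88), (232, 117, 566, -326, 85), (234, 179, 577, -323, 70), (236, 340, 571, -326, 67), (238, 359, 575, -325, 57), (240, 352, 573, -327, 51), (242, 424, 569, -328, 47), (244, 458, 580, -326, 31)]
354 [(228, 82, 625, -332, 63), (230, 73, 629, -332, 52), (232, 52, 630, -332, 44), (234, 500, 682, -319, -2), (236, 274, 627, -334, 31), (238, 468, 626, -336, 25), (240, 742, 615, -339, 26), (242, 734, 599, -344, 31), (244, 744, 594, -346, 28)]
356 [(228, 55, 624, -338, 65), (230, 91, 625, -339, 57), (232, 55, 631, -338, 46), (234, 7, 628, -340, 40), (236, 425, 674, -328, -2), (238, 475, 625, -342, 28), (240, 693, 613, -346, 30), (242, 744, 603, -350, 31), (244, 681, 596, -352, 29)]
```

The fingers closed just above the lid. Depth puts the tips at z≈0.041 (px 344,241), so the reported TCP height reads about 31 mm too low. I'll reopen, go lower while watching the force, and regrip.

Emit:
servo_tool(series="0 0 0 0; 0 0 0 0; 0 0 0 0; 0 0 10 0; 0 0 20 0; 0 0 26 0; 0 0 30 0; 0 0 31 0; 0 0 31 0", claw=85)

```text
clock: 6.15
tcp_pos: [0.6077, -0.3273, -0.0279]
ee_rot: [0.0, 0.805, 0.594, 0.0]
contact_force: [-0.1, -0.1, -0.3]
finger_gap: 0.0849
gripper_force: 0.0
```

Emit:
servo_tool(series="0 0 0 0; 0 0 0 0; 0 0 0 0; 0 0 0 0; 0 0 0 0", claw=50, grip_force=30)

```text
clock: 6.78
tcp_pos: [0.6078, -0.3274, -0.0276]
ee_rot: [0.0, 0.805, 0.594, 0.0]
contact_force: [-1.3, 0.8, 5.7]
finger_gap: 0.0611
gripper_force: 33.6
```

Emit:
servo_tool(series="0 0 -15 0; 0 0 -45 0; 0 0 -85 0; 0 0 -110 0; 15 -4 -115 0; 45 -13 -115 -0.04; 90 -26 -115 -0.09; 135 -39 -115 -0.15; 180 -52 -115 -0.21; 212 -61 -115 -0.241; 228 -65 -115 -0.241; 228 -65 -115 -0.241; 228 -65 -115 -0.241")

```text
clock: 8.4
tcp_pos: [0.6125, -0.0908, 0.0868]
ee_rot: [-0.0, 0.728, 0.686, -0.0]
contact_force: [0.2, -0.6, -1.6]
finger_gap: 0.0612
gripper_force: 33.9
```

```bash
cat > look.py <<'E'
from m import *
import sys
to(.6125,-.0904,float(sys.argv[1]),86.7)
c=cam('scene'); W=cloud(c); np.save('s2.npy',W)
for t in ['box_loose','box_mid']:
    for d in bot.trace('scene',t)[:2]:
        p=W[d['mask']]; p=p[p[:,0]==p[:,0]]; print(t,round(d['confidence'],2),np.round(d['extent']),np.round(np.percentile(p,[5,50,95],axis=0),3).tolist())
im=c['color'][150:260,230:350]; cv2.imwrite(sys.argv[2],cv2.resize(im,None,fx=5,fy=5,interpolation=2))
E
python3 look.py 0.0434 pics/c5.png
```

```text
t 8.4 tcp [ 0.6125 -0.0908  0.0868] yaw 86.64 zax [-0. -0. -1.] gap 0.0612 F [ 0.2 -0.6 -1.6] q [-0.2   0.56  1.77 -0.    0.81 -0.14]
row [ 0.4 -0.  43.4] turn -0.001
box_loose 0.83 [261. 187. 302. 210.] [[0.575, -0.146, 0.113], [0.588, -0.113, 0.14], [0.636, -0.045, 0.146]]
box_mid 0.77 [258. 198. 300. 225.] [[0.578, -0.145, 0.045], [0.594, -0.102, 0.067], [0.632, -0.048, 0.072]]
```

View pics/c5.png

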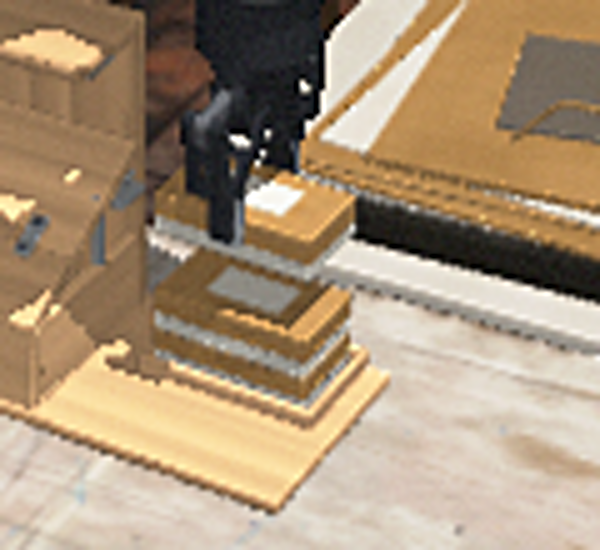

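Emit:
servo_tool(series="0 0 20 0; 0 0 34 0; 0 0 40 0; 0 0 42 0; 0 0 43 0; 0 0 43 0; 0 0 43 0")

```text
clock: 9.43
tcp_pos: [0.6128, -0.0902, 0.0443]
ee_rot: [0.0, 0.727, 0.686, 0.0]
contact_force: [0.3, 0.1, -2.2]
finger_gap: 0.0616
gripper_force: 33.9
```

Emit:
servo_tool(series="0 0 0.7 0; 0 0 1.4 0; 0 0 1.4 0; 0 0 1.4 0")

```text
clock: 9.93
tcp_pos: [0.6126, -0.0902, 0.0426]
ee_rot: [-0.0, 0.727, 0.686, -0.0]
contact_force: [0.1, 0.6, -1.8]
finger_gap: 0.0611
gripper_force: 33.9
```

Emit:
servo_tool(series="0 0 0.6 0; 0 0 1.2 0; 0 0 1.2 0; 0 0 1.2 0")

```text
clock: 10.42
tcp_pos: [0.6127, -0.0902, 0.0424]
ee_rot: [0.0, 0.727, 0.686, 0.0]
contact_force: [-5.8, 1.6, 15.8]
finger_gap: 0.0615
gripper_force: 36.1
```

Emit:
servo_tool(series="0 0 -0.8 0; 0 0 -0.8 0")

```text
clock: 10.68
tcp_pos: [0.6128, -0.0902, 0.0424]
ee_rot: [0.0, 0.727, 0.686, 0.0]
contact_force: [-2.3, 0.1, 6.3]
finger_gap: 0.0613
gripper_force: 34.8
```

Emit:
servo_tool(series="0 0 0 0; 0 0 0 0; 0 0 0 0; 0 0 0 0; 0 0 -10 0; 0 0 -35 0; 0 0 -75 0; 0 0 -125 0; 0 0 -175 0; 0 0 -215 0; -40 0 -235 0; -60 0 -235 0; -60 0 -235 0", claw=85)

```text
clock: 12.3
tcp_pos: [0.6085, -0.1511, 0.2766]
ee_rot: [-0.0, 0.728, 0.686, -0.0]
contact_force: [0.9, 0.6, -0.1]
finger_gap: 0.0849
gripper_force: 0.0
```

```bash
cat > c.py <<'E'
from m import *
to(.5,.2,.3,86.7)
for n in('top','scene'):
    c=cam(n); W=cloud(c); np.save(n+'3.npy',W)
    for nm,lo,hi,b in(('loose',.09,.112,(.55,.68,-.17,-.02)),('mid/low',.045,.075,(.55,.68,-.17,-.02)),('hoodtop',.22,.236,(.5,.7,-.05,.3))):
        m=(W[...,2]>lo)&(W[...,2]<hi)&(W[...,0]>b[0])&(W[...,0]<b[1])&(W[...,1]>b[2])&(W[...,1]<b[3])
        p=W[m]
        if len(p)>30: r=cv2.minAreaRect((p[:,:2]*1000).astype(np.float32)); print(n,nm,len(p),np.round(np.median(p,0),4),np.round(r[0],1),np.round(r[1],1),round(r[2],1))
    for d in bot.trace(n,'lock_grip')[:2]:
        m=d['mask']&(W[...,1]>-.02)&(W[...,2]>.06); dark=m&(c['color'].sum(-1)<200); p=W[m]
        print('lock',round(d['confidence'],2),d['extent'],m.sum(),dark.sum())
        if dark.sum(): print(np.round(np.percentile(W[dark],[5,50,95],axis=0),3).tolist())
    m=(c['color'].astype(int).sum(-1)<160)&(W[...,0]>.48)&(W[...,0]<.62)&(W[...,1]>0.02)&(W[...,1]<.21)&(W[...,2]>.1)&(W[...,2]<.18)
    print('dark',m.sum(), np.round(np.percentile(W[m],[3,50,97],axis=0),3).tolist() if m.any() else '')
    for d in bot.spot_point(n,'lock_grip')[:1]:
        print(d, W[int(round(d['centre'][1])),int(round(d['centre'][0]))])
    cv2.imwrite(f'pics/{n}3.png',c['color'])
E
python3 c.py
```

```text
t 12.3 tcp [ 0.6085 -0.1511  0.2766] yaw 86.56 zax [-0.001  0.    -1.   ] gap 0.0849 F [ 0.9  0.6 -0.1] q [-0.29  0.38  1.55  0.    1.21 -0.23]
row [ 344.  -129.4  -23.2] turn -0.0024
top hoodtop 568 [0.6166 0.1802 0.2283] [616.1 180.1] [49.1 84. ] 84.2
dark 0 
scene loose 481 [ 0.6031 -0.0957  0.0987] [609.7 -91.6] [115.1  72.2] 85.2
scene mid/low 291 [ 0.582  -0.1047  0.0602] [ 586.5 -101.2] [ 53.  120.7] 21.9
scene hoodtop 918 [0.6057 0.0972 0.2259] [609.6 103.3] [206.   92.6] 87.5
lock 0.64 [198.8, 178.2, 257.1, 189.2] 108 94
[[0.533, 0.137, 0.105], [0.546, 0.142, 0.125], [0.563, 0.152, 0.137]]
dark 103 [[0.533, 0.136, 0.103], [0.548, 0.141, 0.125], [0.568, 0.152, 0.138]]
{'centre': [201.5, 187.8], 'confidence': 0.73} [0.53650416 0.14691811 0.1136511 ]
```

Run:
```python
from h import *
o=np.array([588.4,5.3,0])
a=np.radians(3.2); Rm=np.array([[np.cos(a),-np.sin(a),0],[np.sin(a),np.cos(a),0],[0,0,1]])
for n in('top','scene'):
    W=np.load(n+('0.npy' if n=='top' else '3.npy')); im=cv2.imread(f'pics/{n}'+('0.png' if n=='top' else '3.png')).astype(int).sum(-1)
    P=(W*1000-o-[0,0,1.4 if n=='top' else -.7])@Rm.T
    h=(P[...,2]-76-(P[...,0]+80)*np.tan(np.radians(28)))*np.cos(np.radians(28))
    m=(im<250)&(P[...,0]>-80)&(P[...,0]<-15)&(P[...,1]>60)&(P[...,1]<195)&(h>6)&(h<50)
    Q=np.c_[P[m],h[m]]; print(n,m.sum(),np.round(np.percentile(Q,[2,25,50,75,98],axis=0),1).tolist())
    t=Q[Q[:,3]>30]; print('top face',len(t),np.round(np.percentile(t,[5,50,95],axis=0),1).tolist())
    # face check
    f=(P[...,0]>-75)&(P[...,0]<-40)&(P[...,1]>20)&(P[...,1]<100); print('face h',np.nanpercentile(h[f],[10,50,90]).round(1))
```

```text
top 119 [[-60.5, 131.1, 109.9, 9.6], [-50.3, 132.5, 125.3, 25.0], [-41.8, 136.6, 131.8, 33.8], [-33.4, 141.5, 136.6, 35.7], [-20.5, 146.7, 141.8, 39.1]]
top face 82 [[-60.1, 131.9, 126.0, 31.4], [-45.3, 138.4, 134.3, 35.2], [-31.5, 146.6, 140.9, 38.7]]
face h [-4.  -1.   1.8]
scene 106 [[-63.1, 128.4, 105.1, 9.8], [-57.2, 131.3, 116.9, 22.1], [-48.6, 133.9, 126.5, 31.2], [-40.0, 139.1, 133.2, 35.5], [-30.8, 147.6, 140.5, 41.2]]
top face 55 [[-63.1, 129.4, 123.9, 31.3], [-49.7, 137.4, 132.2, 35.4], [-35.8, 147.4, 140.3, 40.9]]
face h [-5.4 -0.7  4.1]
```

Run:
```python
from h import *
W=np.load('scene3.npy'); im=cv2.imread('pics/scene3.png').astype(int).sum(-1)
m=(abs(W[...,0]-.6085)<.09)&(abs(W[...,1]+.151)<.07)&(W[...,2]>.2)&(W[...,2]<.42)
p=W[m]*1000
for z in range(200,420,10):
    s=p[(p[:,2]>z)&(p[:,2]<z+10)]
    if len(s): print(z,len(s),s.min(0).round(),s.max(0).round())
W=np.load('s2.npy'); print([(v,*(W[v,275]*1000).round().tolist()) for v in range(186,204,2)])
```

```text
310 1 [ 655. -157.  319.] [ 655. -157.  319.]
320 31 [ 554. -161.  321.] [ 653. -134.  330.]
330 51 [ 545. -164.  330.] [ 660. -137.  340.]
340 53 [ 549. -163.  340.] [ 657. -140.  350.]
350 50 [ 548. -164.  350.] [ 658. -139.  360.]
360 37 [ 537. -166.  360.] [ 673. -138.  370.]
370 83 [ 528. -166.  370.] [ 677. -133.  380.]
380 88 [ 529. -169.  380.] [ 683. -133.  390.]
390 99 [ 531. -168.  390.] [ 681. -133.  400.]
400 94 [ 530. -171.  400.] [ 682. -132.  410.]
410 109 [ 534. -171.  410.] [ 676. -133.  420.]
[(186, 558.0, -98.0, 182.0), (188, 550.0, -101.0, 180.0), (190, 567.0, -94.0, 161.0), (192, 566.0, -94.0, 155.0), (194, 567.0, -94.0, 147.0), (196, 565.0, -95.0, 142.0), (198, 569.0, -93.0, 131.0), (200, 584.0, -86.0, 112.0), (202, 630.0, -64.0, 71.0)]
```

Emit:
servo_tool(series="0 -30 -10 0; 30 -65 -10 0; 75 -100 -10 0; 125 -125 -10 0; 175 -134 -10 0; 225 -134 -10 0; 270 -134 -10 0; 305 -134 -10 0; 322 -134 0 0; 322 -134 0 -0.004; 322 -134 0 -0.004")

```text
clock: 13.98
tcp_pos: [0.4939, 0.1784, 0.2769]
ee_rot: [-0.0, 0.726, 0.688, -0.0]
contact_force: [-0.1, -1.3, 0.2]
finger_gap: 0.0851
gripper_force: 0.0
```

Run:
```python
from m import *
to(.4939,.1788,.063,86.8)
c=cam('top'); W=cloud(c); S=cam('scene')
a=cv2.resize(c['color'][110:260,110:310],None,fx=2,fy=2,interpolation=2); b=cv2.resize(S['color'][110:260,160:360],None,fx=2,fy=2,interpolation=2)
cv2.imwrite('pics/c6.png',np.hstack([a,b]))
```

```text
t 13.975 tcp [0.4939 0.1784 0.2769] yaw 86.9 zax [-0.001 -0.    -1.   ] gap 0.0851 F [-0.1 -1.3  0.2] q [ 0.29  0.23  1.78 -0.    1.14  0.34]
row [5.000e-01 1.000e-01 2.139e+02] turn 0.0017
```

View pics/c6.png

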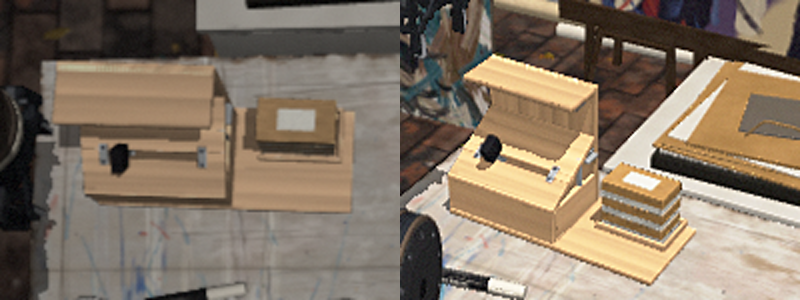

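Run:
```python
from h import *
c=cam('scene'); W=cloud(c)
m=(abs(W[...,0]-.494)<.12)&(abs(W[...,1]-.18)<.12)&(W[...,2]>.25)&(W[...,2]<.6)
p=W[m]*1000; v,u=np.nonzero(m); print(m.sum(), u.min() if len(u) else'',u.max() if len(u) else'')
for z in range(260,600,20):
    s=p[(p[:,2]>z)&(p[:,2]<z+20)]
    if len(s): print(z,len(s),s.min(0).round(),s.max(0).round())
cv2.imwrite('pics/c7.png',c['color'])
d=cam('top');W=cloud(d)
m=(W[...,1]>.05)&(W[...,2]>.25); p=W[m]; print(m.sum(),np.percentile(p,[0,50,100],axis=0).round(3))
```

```text
2864 153 197
320 74 [432. 164. 321.] [547. 190. 340.]
340 96 [432. 162. 340.] [547. 192. 360.]
360 138 [416. 162. 360.] [568. 198. 380.]
380 243 [416. 156. 380.] [567. 195. 400.]
400 261 [418. 153. 400.] [562. 194. 420.]
420 153 [422. 143. 420.] [556. 194. 440.]
440 192 [453. 137. 440.] [507. 208. 460.]
460 200 [449. 139. 460.] [513. 205. 480.]
480 152 [447. 133. 480.] [518. 212. 500.]
500 276 [441. 127. 500.] [522. 218. 520.]
520 260 [440. 131. 520.] [514. 214. 540.]
540 265 [444. 129. 540.] [515. 213. 560.]
560 274 [444. 129. 560.] [521. 210. 580.]
580 280 [442. 130. 580.] [510. 212. 600.]
23846 [[0.034 0.05  0.251]
 [0.387 0.092 0.754]
 [0.566 0.216 0.913]]
```

View pics/c7.png

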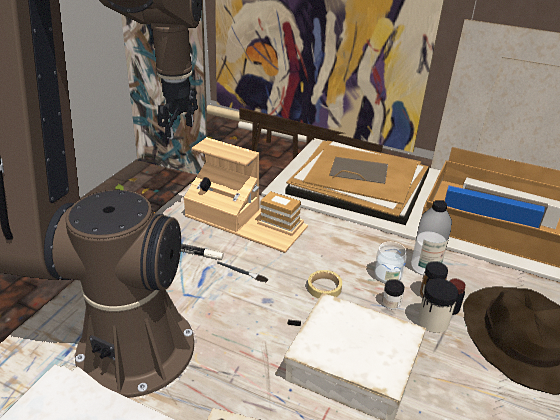

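The three boxes are stacked square, and the gripper (px 180,105) is above the left end of the lectern, in front of the hood. I'll lower the forward finger beside the grip.

Emit:
servo_tool(series="0 0 40 0; 0 0 85 0; 0 0 110 0; 0 0 125 0; 0 0 135 0; 0 0 145 0; 0 0 155 0")

```text
clock: 15.05
tcp_pos: [0.4945, 0.1793, 0.1222]
ee_rot: [0.0, 0.726, 0.688, 0.001]
contact_force: [0.5, 0.1, -0.4]
finger_gap: 0.0848
gripper_force: 0.0
```

Emit:
servo_tool(series="0 0 10 0; 0 0 20 0; 0 0 30 0; 0 0 40 0; 0 0 50 0; 0 0 58 0; 0 0 58 0")

```text
clock: 15.92
tcp_pos: [0.4936, 0.179, 0.0635]
ee_rot: [-0.0, 0.726, 0.688, -0.0]
contact_force: [-0.1, -0.0, 0.7]
finger_gap: 0.0847
gripper_force: 0.0
```

Emit:
servo_tool(series="-4 0 0 0; -8 0 0 0; -12 0 0 0; -16 0 0 0; -20 0 0 0; -24 0 0 0")

```text
clock: 16.68
tcp_pos: [0.493, 0.155, 0.0643]
ee_rot: [0.0, 0.726, 0.688, 0.0]
contact_force: [0.3, 2.9, 2.6]
finger_gap: 0.085
gripper_force: 1.6
```

Emit:
servo_tool(series="-6 0 0 0; -13 0 0 0; -21 0 0 0; -29 0 0 0; -37 0 0 0; -45 0 0 0; -52 0 0 0; -58 0 0 0; -62 0 0 0; -64 0 0 0")

```text
clock: 17.92
tcp_pos: [0.4892, 0.0911, 0.0642]
ee_rot: [-0.0, 0.726, 0.688, -0.0]
contact_force: [2.3, 3.1, 1.1]
finger_gap: 0.0851
gripper_force: 1.5
```

Emit:
servo_tool(series="-2 0 0 0; -4 0 0 0; -6 0 0 0; -8 0 0 0; -8 0 0 0")

```text
clock: 18.55
tcp_pos: [0.4886, 0.0831, 0.0641]
ee_rot: [-0.0, 0.726, 0.688, -0.0]
contact_force: [0.0, -0.0, -0.2]
finger_gap: 0.0853
gripper_force: 0.2
```

Emit:
servo_tool(series="-2 0 0 0; -4 0 0 0; -6 0 0 0; -8 0 0 0")

```text
clock: 19.05
tcp_pos: [0.4885, 0.0788, 0.0643]
ee_rot: [-0.001, 0.726, 0.688, 0.001]
contact_force: [-1.8, 73.2, -1.5]
finger_gap: 0.0851
gripper_force: 36.4
```

Emit:
servo_tool(series="-1 0 0 0; -2 0 0 0; -3 0 0 0; -4 0 0 0")

```text
clock: 19.55
tcp_pos: [0.4886, 0.078, 0.0644]
ee_rot: [-0.002, 0.725, 0.689, 0.003]
contact_force: [-2.9, 112.3, -1.7]
finger_gap: 0.0853
gripper_force: 55.4
```

The lock is at its end stop, shown by a hard rise in force. Backing off now.

Emit:
servo_tool(series="4 0 0 0; 9 0 0 0; 16 0 0 0; 20 0 0 0; 20 0 0 0")

```text
clock: 20.18
tcp_pos: [0.4893, 0.0912, 0.0642]
ee_rot: [-0.0, 0.726, 0.688, -0.0]
contact_force: [0.1, -0.8, -0.2]
finger_gap: 0.0849
gripper_force: 0.0
```

Emit:
servo_tool(series="0 0 -20 0; 0 0 -50 0; 0 0 -90 0; 0 0 -140 0; 0 0 -190 0; 0 0 -230 0; 40 0 -250 0; 85 0 -250 0; 125 0 -250 0; 140 0 -250 0; 140 0 -250 0")

```text
clock: 21.55
tcp_pos: [0.4967, 0.2312, 0.3139]
ee_rot: [-0.0, 0.726, 0.688, -0.0]
contact_force: [0.5, -0.5, -0.7]
finger_gap: 0.0852
gripper_force: 0.0
```

Run:
```python
from m import *
to(.5,.2,.3,86.8)
t=cam('top'); W=cloud(t); np.save('top4.npy',W); S=cam('scene'); V=cloud(S)
o=np.array([588.4,5.3,0]); a=np.radians(3.2); Rm=np.array([[np.cos(a),-np.sin(a),0],[np.sin(a),np.cos(a),0],[0,0,1]])
for n,c,Q,b in(('top',t,W,1.4),('scene',S,V,-.7)):
    P=(Q*1000-o-[0,0,b])@Rm.T; h=(P[...,2]-76-(P[...,0]+80)*np.tan(np.radians(28)))*np.cos(np.radians(28))
    m=(c['color'].astype(int).sum(-1)<250)&(P[...,0]>-80)&(P[...,0]<-15)&(P[...,1]>5)&(P[...,1]<195)&(h>6)&(h<50)
    if m.any(): print(n,'lug',m.sum(),np.round(np.percentile(P[m],[2,50,98],axis=0),1).tolist())
    for lo,hi in((.09,.103),(.105,.13)):
        m=(Q[...,2]>lo)&(Q[...,2]<hi)&(Q[...,0]>.56)&(Q[...,0]<.68)&(Q[...,1]>-.17)&(Q[...,1]<-.01)
        p=Q[m]
        if len(p)>8: r=cv2.minAreaRect((p[:,:2]*1000).astype(np.float32)); print(n,lo,len(p),np.round(np.median(p,0),3),[np.round(k,1) for k in r])
    for k in ['masking_tape','marker_wide','tray_brush','water_jar','chalk_jar']:
        for d in bot.trace(n,k)[:1]: print(k,np.round(d['extent']),np.round(np.nanmedian(Q[d['mask']],0),3))
x=cv2.resize(t['color'][110:260,110:310],None,fx=2,fy=2,interpolation=2); y=cv2.resize(S['color'][110:260,160:360],None,fx=2,fy=2,interpolation=2)
cv2.imwrite('pics/c8.png',np.hstack([x,y]))
```

```text
t 21.55 tcp [0.4967 0.2312 0.3139] yaw 86.97 zax [-0.001 -0.    -1.   ] gap 0.0852 F [ 0.5 -0.5 -0.7] q [ 0.38  0.23  1.68 -0.    1.23  0.43]
row [-30.9   5.   13.9] turn 0.0029
top lug 123 [[-59.8, 40.6, 111.0], [-42.2, 47.0, 131.6], [-20.2, 58.4, 141.9]]
top 0.09 517 [ 0.603 -0.104  0.101] [array([611.3, -90.8]), array([110.6,  63.4]), np.float64(86.3)]
top 0.105 358 [ 0.615 -0.056  0.114] [array([610.4, -77.9]), array([134.6,  57.7]), np.float64(87.9)]
masking_tape [325. 227. 358. 261.] [ 0.412 -0.34   0.025]
marker_wide [180. 252. 231. 269.] [0.374 0.063 0.02 ]
tray_brush [242. 262. 289. 270.] [ 0.36  -0.129  0.008]
water_jar [376. 182. 413. 213.] [ 0.541 -0.468  0.06 ]
chalk_jar [396. 221. 417. 244.] [ 0.434 -0.505  0.065]
scene lug 101 [[-65.3, 37.2, 101.9], [-46.5, 43.2, 126.2], [-28.4, 55.4, 141.6]]
scene 0.09 375 [ 0.598 -0.105  0.099] [array([607.5, -92.6]), array([111.9,  70.5]), np.float64(87.4)]
scene 0.105 169 [ 0.61  -0.054  0.112] [array([606.1, -80. ]), array([141.7,  48.2]), np.float64(72.7)]
masking_tape [308. 273. 340. 294.] [ 0.414 -0.322  0.02 ]
marker_wide [179. 244. 223. 260.] [0.371 0.049 0.016]
tray_brush [220. 260. 268. 282.] [ 0.358 -0.106  0.005]
water_jar [374. 243. 409. 282.] [ 0.515 -0.472  0.062]
chalk_jar [383. 280. 404. 311.] [ 0.42  -0.515  0.046]
```

View pics/c8.png

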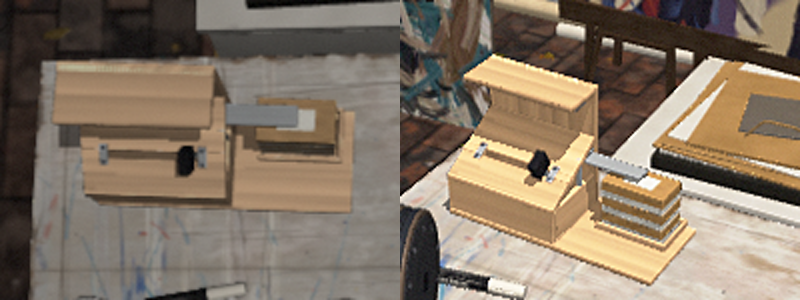

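The grip (px 202,191) is now at the bay-side end of its slot, the bolt reaches over the squared-up three-box column, and the other things haven't moved. Handing in.

```bash
python3 -c "
from plant import bot
print(bot.job_done())"
```

```text
the job is handed in; nothing more can be done
None
```

I handed the job in at about 22 s: the loose box is squared on the column to within about 2 mm, and the lock is at its end stop with the bolt over the boxes. I pushed the grip along with one finger instead of pinching it, because the moves can't tilt the tool. The wrist force reached at least 112 N against the stop (limit 120), and the reported tool height reads about 31 mm too low.

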